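# Sample canister from the light base to the lab jack, lidded

### The arm

A 6-joint arm with a two-finger parallel gripper is mounted at the origin on the work surface. World frame = base frame: x ahead of the robot, y to its left, z up, the work surface at z = 0. Lengths are in m, angles in rad, forces in N, time in s.
With the tool pointing down it reaches from about 0.375 to 0.975 m from the base axis. Payload 3.8 kg.
Tool frame: the origin (TCP) lies midway between the tips of the shut fingers; the grasp point (between the pads) lies 19 mm behind it; z points along the fingers, y is the line along which they close (so a half turn about z gives the same grasp; the last joint's range is limited). The gripper opens to 88 mm and grips with 3 to 60 N. Pads are 18 mm wide; open, the fingers measure 123 mm over their backs; the gripper's body (75 mm by 187 mm) begins 45 mm behind the grasp point.
Start: joints at [1.281, 0.264, 1.604, -0, 1.274, -0.037], TCP at [0.169, 0.654, 0.239] pointing down, gripper open.
Joint ranges: [-2.63, 2.63], [-0.94, 2.18], [0.31, 2.57], [-1.31, 4.45], [0, 2.66], [-2.55, 2.55]. Speed limits (rad/s): [2.57, 2.57, 3.14, 3.14, 3.14, 3.14].

### API

Orientations are given as a rotation vector (axis times angle).
In Python, from cell import manip, inverse_kinematics, cams, order gives the robot as it stands. Calls block until the motion is done:
- manip.move_pose(position, orientation): joint-space move of the TCP to a pose.
- manip.move_linear(position, rate=0.15, rot=None): straight line of the TCP; rot=None keeps the orientation; rate is the mean speed in m/s.
- manip.set_joints(angles): joint-space move.
- manip.set_gripper(opening, force=None): finger opening in m; force is the grip in N (None keeps the last); returns when the fingers have stopped.
- manip.dwell(seconds).
- inverse_kinematics(position, orientation): joint angles nearest the present ones, or None.
- manip.state(): the state.
- cams.capture(name): name is "scene" or "top" or "wrist"; returns a dict with "image" (384x512x3 uint8, blue, green, red), "z_map" (384x512 float32, m along the optical axis (not along the pixel's ray), 0 where there is no reading), "intrinsics" (3x3 intrinsics, pixels), "position" and "orientation" of the camera in the world; the wrist camera has in their place "T_tool_cam" (4x4, takes a point from camera to tool coordinates, whose origin is the TCP and whose axes are the flange's). Camera axes: x right, y down, z forward; pixel columns grow to the right and rows downward; lengths in m; the calibration is good to about 2 mm. The wrist camera is an equidistant fisheye: a pixel r from the principal point sees the ray r / f radians off the axis. A picture is of the moment at which its call begins: read the wrist's pose just before it.
A pose or a line that the arm cannot do raises manip.IKError and nothing moves.
- order.close_job(): hands the job in; it is judged then, once.
The state is a dict: "clock": time; "joint_pos": joint angles; "joint_velocities": joint speeds; "tau": joint torques, N m; "tool_pos": TCP position; "tcp_rot": TCP orientation; "contact_force": force on the tool from outside, world axes, zero at the start; "moment": the same for the moment, N m; "gripper_width": finger opening in m; "grasp_force": force on a finger pad.
Only numpy, scipy, OpenCV 4.12 (cv2) and the standard library are available. Lean on these libraries where they do the work, as an engineer would, in place of code of your own. Each camera call takes 0.05 s, during which the arm holds its last target. There are 200 camera calls.

### The job

Swing the canister's folded wire handle up until it stands upright and lift the canister by it off the white light base; then set it down gently, upright, in the middle of the lab jack's plate, which stands at whatever height it was left at, so feel for it and do not drop the canister or ram it down. Then fold the handle back down to either side and put the blue lid squarely on, fully seated. Keep the canister upright all the way and leave the other things on the bench where they are.

Things in the scene. Friction and masses are not known exactly. Their poses are not given: they have to be found in the camera images.
- can: Open round steel sample canister with a blue band, outer diameter 90, height 95, wall 4 mm, about 0.4 to 0.8 kg, standing between three 10 mm high brass pins on the light base (3.5 mm play). Origin: centre of its underside; z up along its axis; y along the hinge axis of its handle. The handle's hinge axis runs through the two ears, 80 mm above the origin.
- can_hinge (a point): Point on the canister's axis and on the handle's hinge axis, 80 mm above the canister's underside.
- can_rim (a point): Centre of the canister's mouth (inner diameter 82 mm), 95 mm above its underside.
- bail (a joint): Angle of the wire handle (bail), in rad: 0 upright above the canister, positive folded towards the canister's -x, negative towards its +x; stops at +-1.35 (almost level). Stiff enough to stay where it is left. It starts folded at 0.95 to 1.3.
- bail_grip (a point): Middle of the handle's red grip sleeve (diameter 14, 60 mm long, along the canister's y), 85 mm from the hinge axis. The steel wire bow is 6 mm thick and 116 mm wide over all; with the handle upright the sleeve is 165 mm above the canister's underside.
- stand: Light base: white block 140 x 140 x 60 mm high with a black top and three brass pins round the canister, fixed to the bench. Origin: centre of its underside on the bench.
- jack: Lab jack: blue column on an aluminium foot carrying a square 150 x 150 mm plate with a grey mat, fixed to the bench. Origin: centre of its underside on the bench, right below the middle of the plate. The top of the plate is anywhere from 55 to 95 mm above the bench: it is not measured. The plate does not give under the load.
- lid: Lid of the canister, lying on the bench with its knob up: plug below (diameter 72, 8 mm deep), blue flange (diameter 94, 6 mm thick) and black knob (diameter 24, 34 mm tall, top 48 mm above the origin), 0.12 kg. Origin: centre of the plug's underside; z up. Seated, its origin is 87 mm above the canister's origin, on the same axis.
- lid_knob (a point): Point in the lid's knob, on its axis, 36 mm above the lid's origin: where to grip it.
- wash_bottle: White wash bottle with green cap, diameter 60, 160 mm tall; bystander. Origin: centre of underside.
- beaker: Empty glass beaker, diameter 76, 90 mm tall; bystander. Origin: centre of underside.
- phone: Phone lying flat, 150 x 74 x 10 mm; bystander. Origin: centre of underside, x along its length.
- dishes: Two stacked sample dishes, diameter 90, 26 mm tall in all; bystander. Origin: centre of underside.
- jar: Amber jar with black cap, diameter 70, 85 mm tall; bystander. Origin: centre of underside.
There are look-alikes about, which are no part of the job. Of the things that look like the can, the smaller one is meant. Several things look just like the lid: the one meant starts farthest to the robot's right.

How it is judged:
By the outcome, as a careful person would: the job done as asked, in the order asked, and still so for the second after the job is handed in, with the robot touching nothing.
It also fails if it takes over 67 s, if anything falls off the work surface, if the arm or the gripper's body presses on something with over 40 N, if the wrist force passes 120 N, or if a joint passes its speed limit or range.

## Working session

There is one attempt and no reset: what is moved stays moved. The work goes in short steps, each a Python script; the robot and the scene stay as the last script left them, time stands still between calls to the robot, and variables do not carry over. Pictures are saved under pics/ and viewed, at most 12 in all, crops included, and the job is handed in when it is done.

```bash
ls; mkdir -p pics; cat > h.py <<'E'
import numpy as np, cv2
from scipy.spatial.transform import Rotation as R
from cell import manip, inverse_kinematics, cams, order
def cap(n):
    c=cams.capture(n)
    K=np.array(c["intrinsics"]); z=c["z_map"]
    if n!="wrist":
        o=np.array(c["orientation"]); Rm=o if o.shape==(3,3) else R.from_rotvec(o).as_matrix()
        v,u=np.mgrid[0:384,0:512]
        P=np.stack([(u-K[0,2])/K[0,0]*z,(v-K[1,2])/K[1,1]*z,z],-1)
        c["P"]=P@Rm.T+np.array(c["position"]); c["R"]=Rm
    return c
E
python3 - <<'E'
from h import *
a=cap("top");b=cap("scene")
for n,c in(("top",a),("scene",b)):
    print(n,c["position"],c["orientation"],np.array(c["intrinsics"]).tolist())
    cv2.imwrite(f"pics/{n}0.png",c["image"])
    np.savez(f"{n}0.npz",P=c["P"],im=c["image"],z=c["z_map"],R=c["R"],p=c["position"],K=c["intrinsics"])
s=manip.state();print(s)
E
```

```text
pics
top [0.37771939 0.01582919 1.08333195] [-2.10389518  2.12252376 -0.2186068 ] [[360.8557746957957, 0.0, 256.7736056392192], [0.0, 360.8557746957957, 194.8839938172331], [0.0, 0.0, 1.0]]
scene [1.15646447 0.34314927 0.86663707] [-1.31777069 -2.27645744  0.8950481 ] [[440.17508899271917, 0.0, 259.33590781393065], [0.0, 440.17508899271917, 184.94716026076114], [0.0, 0.0, 1.0]]
{'clock': 0.1, 'joint_pos': array([ 1.28107058e+00,  2.64657994e-01,  1.60522686e+00, -2.36095929e-05,
        1.27372796e+00, -3.68993025e-02]), 'joint_velocities': array([ 0.00102615, -0.00219472, -0.00432151, -0.00150289,  0.00173613,
        0.00097966]), 'tau': array([ 4.85451346e-04, -5.03611743e+01, -3.58069575e+01,  7.31403194e-02,
        2.31911702e-02, -2.10625262e-05]), 'tool_pos': array([0.16866907, 0.65291759, 0.2375316 ]), 'tcp_rot': array([-0.39603236, -3.11622034,  0.00313649]), 'contact_force': array([-0.18557321, -0.06258724, -0.06148609]), 'moment': array([-0.06244314,  0.00227214,  0.03153869]), 'grasp_force': 0.0, 'gripper_width': 0.08802120974144242}
```

View pics/top0.png

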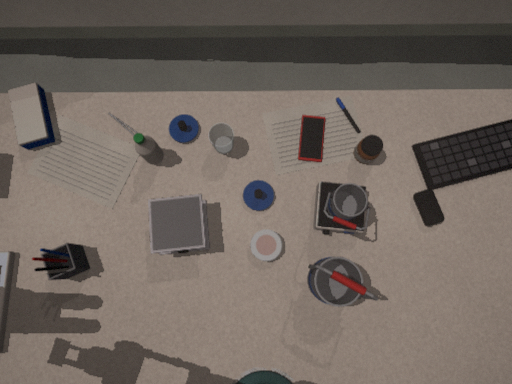

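View pics/scene0.png

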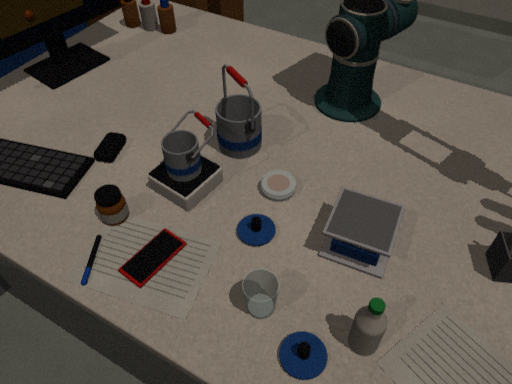

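The top view shows the base with the small can at about (348,203) and its red sleeve at (344,222). The jack plate is at (178,223). The lids are at (258,195) and (184,128), and the right-hand one (258,195) is the one meant. The big pail at (337,282) is a look-alike. The scene view agrees.

```bash
cat > m.py <<'E'
from h import *
import sys
def circ(p):
    A=np.c_[2*p,np.ones(len(p))]; 
    for _ in range(4):
        s=np.linalg.lstsq(A,(p**2).sum(1),rcond=None)[0]; r=np.sqrt(s[2]+s[0]**2+s[1]**2)
        d=np.abs(np.hypot(*(p-s[:2]).T)-r); k=d<max(.003,2*np.median(d)); p=p[k];A=A[k]
    return s[:2],r,len(p)
def ray(d,px,z):
    K=d["K"]; px=np.atleast_2d(px).astype(float)
    v=np.c_[(px[:,0]-K[0,2])/K[0,0],(px[:,1]-K[1,2])/K[1,1],np.ones(len(px))]@d["R"].T
    return (d["p"]+v*((z-d["p"][2])/v[:,2])[:,None])[:,:2]
def hue(im,lo,hi,s=100,v=30): 
    h=cv2.cvtColor(im,cv2.COLOR_BGR2HSV); return (h[...,0]>=lo)&(h[...,0]<=hi)&(h[...,1]>s)&(h[...,2]>v)
E
python3 - <<'E'
from m import *
for n in("top","scene"):
    d=dict(np.load(n+"0.npz")); P,im=d["P"],d["im"]; ok=d["z"]>0
    Z=P[...,2]; print(n,"bench z med",np.median(Z[ok&(np.abs(Z)<.02)]))
    box={"top":((315,370,180,237),(145,210,192,260),(240,277,178,212)),"scene":((145,225,105,205),(318,405,185,275),(233,278,210,248))}[n]
    def m(b): 
        q=np.zeros(Z.shape,bool);q[b[2]:b[3],b[0]:b[1]]=1;return q
    # can rim
    q=m(box[0])&ok
    if n=="top":
        print("hist can",np.histogram(Z[q],bins=np.arange(0,.26,.01)))
    r=q&(Z>.148)&(Z<.162)&~hue(im,0,10)&~hue(im,170,180); p=P[r][:,:2]; print("rim",len(p),circ(p), P[r].mean(0),Z[r].max())
    red=q&(hue(im,0,10,120)|hue(im,170,180,120)); pr=P[red]; ev=np.linalg.svd(pr-pr.mean(0),full_matrices=False)
    print("sleeve",len(pr),pr.mean(0),np.median(pr,0),ev[2][0],np.ptp((pr-pr.mean(0))@ev[2][0]))
    q=m(box[1])&ok; print("jack hist",np.histogram(Z[q],bins=np.arange(0,.12,.005))[0])
    k=q&(Z>.045)&(Z<.11); zz=np.median(Z[k]); k&=np.abs(Z-zz)<.006
    print("jack z",zz,cv2.minAreaRect((P[k][:,:2]*1000).astype(np.float32)),P[k].mean(0))
    k=m(box[2])&hue(im,105,130,120); c,_=cv2.findContours(k.astype(np.uint8),cv2.RETR_EXTERNAL,cv2.CHAIN_APPROX_NONE); c=max(c,key=cv2.contourArea)[:,0]
    print("lid",circ(ray(d,c,.011)),"zmed",np.median(Z[k&ok]))
    b=m(box[2])&ok&(Z>.025); print("knob",b.sum(),P[b].mean(0) if b.any() else 0,Z[b].max() if b.any() else 0)
    s=m(box[0])&ok&(Z>.053)&(Z<.067)
    print("stand",np.median(Z[s]),cv2.minAreaRect((P[s][:,:2]*1000).astype(np.float32)))
E
```

```text
top bench z med 0.0009383460057843518
hist can (array([370,  26,  29,  79, 130, 376, 859,  54,  41,  60,  83,  62,  69,
        78, 113, 219,  23,  25,  53, 148,   0,   0,   0,   0,   0]), array([0.  , 0.01, 0.02, 0.03, 0.04, 0.05, 0.06, 0.07, 0.08, 0.09, 0.1 ,
       0.11, 0.12, 0.13, 0.14, 0.15, 0.16, 0.17, 0.18, 0.19, 0.2 , 0.21,
       0.22, 0.23, 0.24, 0.25]))
rim 248 (array([ 0.55833746, -0.22809929]), np.float64(0.042801543064019405), 187) [ 0.55819043 -0.22789364  0.15421138] 0.1615074016446798
sleeve 145 [ 0.49353085 -0.20546894  0.17876282] [ 0.49296788 -0.20502947  0.19326653] [-0.03800561  0.31665481  0.94777914] 0.15996055937632864
jack hist [ 738  213   58    2    1    0    6   10   11    0    0    0    0    0
    0    0    0   26 1750 1171    3    0    0]
jack z 0.09457731037630879 ((509.25347900390625, 238.4979248046875), (150.93814086914062, 150.58702087402344), 5.722796440124512) [0.5074596  0.23810224 0.09457165]
lid (array([0.60141713, 0.01036127]), np.float64(0.042558655811523356), 79) zmed 0.014881021207471035
knob 60 [0.60037615 0.01169986 0.04643403] 0.0528465
[... 343 characters left out ...]
 -0.20400567  0.18711345] [ 0.49853925 -0.19756144  0.19282025] [0.57600725 0.59256574 0.5630999 ] 0.34640256706476263
jack hist [1644  683  138   68   58   65   67   58  139  120    6    0    0    0
    0    0    1   75 2661  938    0    0    0]
jack z 0.09401242181821301 ((510.00311279296875, 236.9130859375), (152.5577850341797, 150.1329345703125), 5.767224311828613) [0.51477503 0.23921428 0.0940366 ]
lid (array([0.60319534, 0.00961914]), np.float64(0.04495714154015297), 96) zmed 0.014538262862691442
knob 115 [0.60645617 0.01162895 0.04258185] 0.05157000860625305
stand 0.060776217098705176 ((514.4609985351562, -218.93728637695312), (134.4982452392578, 232.04965209960938), 80.4845962524414)
```

```bash
python3 - <<'E'
from h import *
a=cv2.imread("pics/top0.png")[170:250,300:390];b=cv2.imread("pics/scene0.png")[95:215,135:235]
a=cv2.resize(a,None,fx=4.4,fy=4.4,interpolation=cv2.INTER_CUBIC)
b=cv2.resize(b,None,fx=3.9,fy=3.9,interpolation=cv2.INTER_CUBIC)
h=max(len(a),len(b));o=np.zeros((h,a.shape[1]+b.shape[1],3),np.uint8);o[:len(a),:a.shape[1]]=a;o[:len(b),a.shape[1]:]=b
cv2.imwrite("pics/crop1.png",cv2.convertScaleAbs(o,alpha=1.8))
E
```

```text
(no output)
```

View pics/crop1.png

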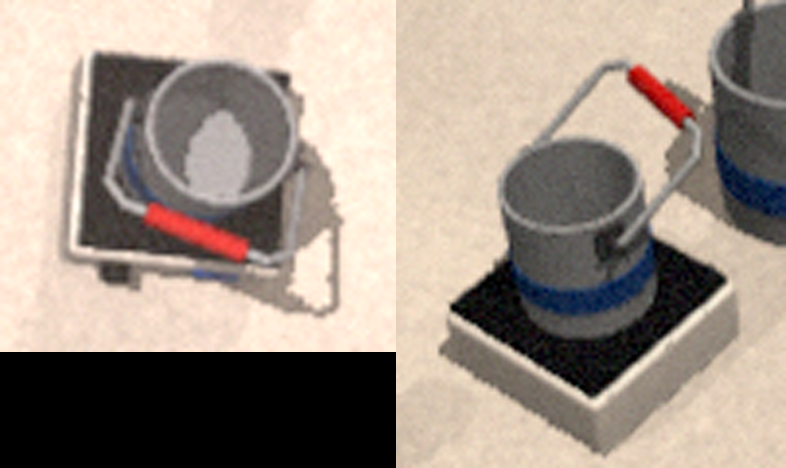

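The crop shows the small can's bail leaning toward the robot, with the hinge axis along roughly (0.36, 0.93) in x-y. I'll triangulate the sleeve and check the height of the big pail's handle, since the gripper body could hit it.

```bash
cat >> m.py <<'E'
def tri(px,D):
    A=np.zeros((3,3));b=np.zeros(3);o=[]
    for p,d in zip(px,D):
        K=d["K"]; v=d["R"]@np.array([(p[0]-K[0,2])/K[0,0],(p[1]-K[1,2])/K[1,1],1]); v/=np.linalg.norm(v)
        M=np.eye(3)-np.outer(v,v);A+=M;b+=M@d["p"];o.append((M,d["p"]))
    x=np.linalg.solve(A,b); return x,[np.linalg.norm(M@(x-p)) for M,p in o]
def redbox(im,box):
    h=hue(im,0,10,120)|hue(im,170,180,120); q=np.zeros_like(h);q[box[2]:box[3],box[0]:box[1]]=1
    n,l,s,c=cv2.connectedComponentsWithStats((h&q).astype(np.uint8)); i=1+np.argmax(s[1:,4])
    r=cv2.minAreaRect(np.argwhere(l==i)[:,::-1].astype(np.float32)); return c[i],r,np.argwhere(l==i)[:,::-1]
E
python3 - <<'E'
from m import *
T=dict(np.load("top0.npz"));S=dict(np.load("scene0.npz"))
for nm,bt,bs in(("small",(315,370,205,237),(185,225,105,140)),("big",(320,375,265,300),(220,255,60,95))):
    ct,rt,pt=redbox(T["im"],bt);cs,rs,ps=redbox(S["im"],bs)
    x,e=tri([ct,cs],[T,S]); print(nm,ct,cs,rt,rs,x,e)
    w=ray(T,pt,x[2]);u,s,v=np.linalg.svd(w-w.mean(0)); print("axis",v[0],np.degrees(np.arctan(v[0][1]/v[0][0])),np.ptp((w-w.mean(0))@v[0]))
    w=ray(S,ps,x[2]);u,s,v=np.linalg.svd(w-w.mean(0)); print("axisS",v[0],np.ptp((w-w.mean(0))@v[0]))
P=T["P"];q=P[262:310,300:380].reshape(-1,3);q=q[q[:,2]>.1];print("pail hi",np.histogram(q[:,2],bins=np.arange(.1,.4,.02)),[ (q[q[:,2]>h][:,:2].min(0),q[q[:,2]>h][:,:2].max(0)) for h in(.15,.2)])
P=S["P"];q=P[60:160,205:265].reshape(-1,3);q=q[(q[:,2]>.1)&(q[:,0]<.5)&(q[:,0]>.2)];print("pail hi",np.histogram(q[:,2],bins=np.arange(.1,.4,.02))[0])
c=np.array([.559,-.2285]);print("bail dir", x)
for yaw in (0,):
  for k in np.radians([69,-111]):
    # tool y along direction k? closing dir = can x (-21deg)
    pass
def rotdown(a):  # tool y at world angle a, z down
    y=np.array([np.cos(a),np.sin(a),0]);z=np.array([0,0,-1.]);return R.from_matrix(np.c_[np.cross(y,z),y,z]).as_rotvec()
for a in(-21,159): 
  for p in([.487,-.2,.25],[.559,-.2285,.3],[.51,.238,.3]): print(a,p,inverse_kinematics(np.array(p),rotdown(np.radians(a))))
E
```

```text
small [344.34246575 222.44520548] [202.36538462 119.21153846] ((344.10345458984375, 222.24136352539062), (24.883174896240234, 5.942251205444336), 21.80141258239746) ((202.62709045410156, 119.41436004638672), (19.9202823638916, 5.426047325134277), 41.987213134765625) [ 0.49264966 -0.20369008  0.18689684] [np.float64(0.00023865656986434862), np.float64(0.00023865656986434477)]
axis [0.37860295 0.92555919] 67.75282722575639 0.06137684160561116
axisS [-0.40590402 -0.91391571] 0.06723011079285945
big [348.40131579 282.44078947] [236.02234637  75.77094972] ((348.3349304199219, 282.29718017578125), (37.78302001953125, 8.158801078796387), 29.05460548400879) ((236.00003051757812, 76.00000762939453), (25.45584487915039, 7.0710673332214355), 45.0) [ 0.3485303  -0.19439793  0.2307881 ] [np.float64(0.0004591957637715274), np.float64(0.0004591957637715224)]
axis [-0.49036956 -0.8715146 ] 60.63512561066823 0.08409103164478138
axisS [0.53325626 0.84595376] 0.09958215232596276
pail hi (array([136, 348,  10,  10,  10,  20, 297, 132,   0,   0,   0,   0,   0,
         0,   0]), array([0.1 , 0.12, 0.14, 
[... 196 characters left out ...]
ray([0.39097372, 0.01582919]))]
pail hi [474 522  32  40  50  37 189  69   0   0   0   0   0   0   0]
bail dir [ 0.3485303  -0.19439793  0.2307881 ]
-21 [0.487, -0.2, 0.25] [-4.36991131e-01 -2.56483679e-02  1.90514600e+00 -4.44089210e-16
  1.26209502e+00 -7.04719878e-02]
-21 [0.559, -0.2285, 0.3] [-4.29283855e-01  9.83511189e-02  1.68543186e+00 -4.44089210e-16
  1.35780968e+00 -6.27647118e-02]
-21 [0.51, 0.238, 0.3] [ 3.92369654e-01  1.88796064e-02  1.76921384e+00 -4.44089210e-16
  1.35349921e+00  7.58888797e-01]
159 [0.487, -0.2, 0.25] None
159 [0.559, -0.2285, 0.3] None
159 [0.51, 0.238, 0.3] [ 3.92369654e-01  1.88796064e-02  1.76921384e+00 -4.44089210e-16
  1.35349921e+00 -2.38270386e+00]
```

```bash
cat >> h.py <<'E'
A=np.radians(-22.); U=np.array([np.cos(A),np.sin(A),0]); ZU=np.array([0,0,1.])
def rot(tilt=0,a=A):
    """tool y along angle a, z down, tilt>0: body leans to +U, fingers point to -U"""
    u=np.array([np.cos(a),np.sin(a),0]); z=-np.cos(tilt)*ZU-np.sin(tilt)*u; y=np.cos(tilt)*u-np.sin(tilt)*ZU
    return R.from_matrix(np.c_[np.cross(y,z),y,z]).as_rotvec(), z
def tcp(g,tilt=0,a=A):
    r,z=rot(tilt,a); return np.asarray(g)+.019*z, r
def st(tag=""):
    s=manip.state(); print(tag,"t",round(s["clock"],1),"tcp",s["tool_pos"].round(4),"F",s["contact_force"].round(2),"M",s["moment"].round(2),"w",round(s["gripper_width"],4),"gf",round(s["grasp_force"],1)); return s
def sleeve(h,th): return np.asarray(h)+.085*(np.cos(th)*ZU-np.sin(th)*U)
E
python3 - <<'E'
from h import *
t=np.radians(18); h=np.array([.5588,-.2297,.1405]); g=sleeve(h,.994); print(g)
p,r=tcp(g,t); z=rot(t)[1]
manip.set_gripper(.036)
manip.move_pose(p-.14*z,r); st("above")
manip.move_linear(p-.05*z,.2)
manip.move_linear(p,.1); s=st("at")
c=cams.capture("wrist"); cv2.imwrite("pics/w1.png",c["image"])
s=cap("scene"); cv2.imwrite("pics/s1.png",cv2.resize(s["image"][60:260,100:360],None,fx=3,fy=3))
E
```

```text
[ 0.49273983 -0.20300996  0.18685402]
above t 4.3 tcp [ 0.5277 -0.2162  0.3019] F [-0.07  0.48 -0.48] M [-0.09  0.    0.03] w 0.0363 gf 0.0
at t 5.5 tcp [ 0.4876 -0.201   0.1691] F [-0.11  0.33  1.04] M [-0.09 -0.05 -0.03] w 0.0362 gf 0.0
```

View pics/s1.png

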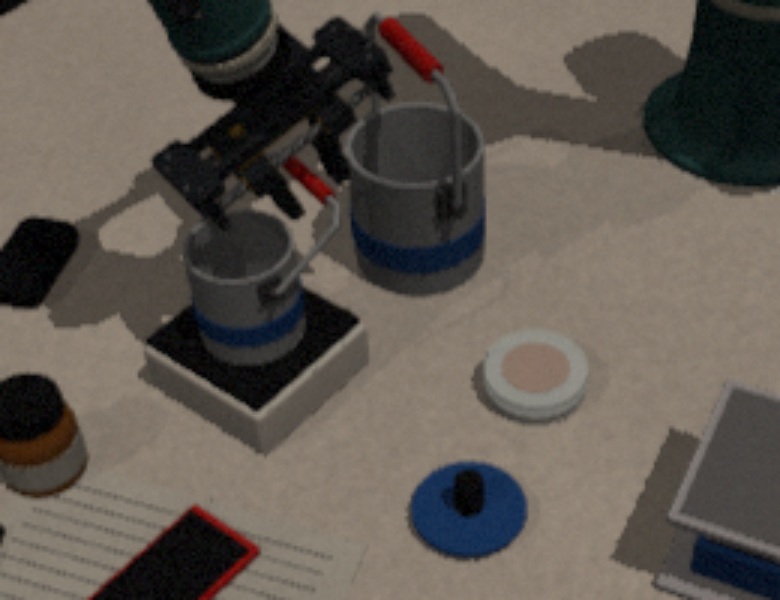

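In this 3x crop the fingers straddle the small can's sleeve at about (305,180), and the gripper body is clear of the big pail. Next I'll close lightly and swing the handle up.

```bash
python3 - <<'E'
from h import *
t0=np.radians(18); h=np.array([.5588,-.2297,.1405])
manip.set_gripper(.0,8); st("grip")
th0=.994
for th in np.linspace(th0,0,7)[1:]:
    p,r=tcp(sleeve(h,th),t0*th/th0)
    manip.move_linear(p,.06,r); s=st(f"{th:.2f}")
    if np.linalg.norm(s["contact_force"])>25: print("STOP");break
c=cap("scene"); cv2.imwrite("pics/s2.png",cv2.resize(c["image"][40:240,100:360],None,fx=3,fy=3))
E
```

```text
grip t 6.1 tcp [ 0.4877 -0.201   0.1688] F [ 2.23 -1.43 -0.72] M [-0.27 -0.25 -0.02] w 0.0131 gf 7.9
0.83 t 6.5 tcp [ 0.4965 -0.2045  0.1805] F [ 1.16 -0.34 -1.23] M [-0.21 -0.19 -0.01] w 0.0129 gf 8.0
0.66 t 6.9 tcp [ 0.507  -0.2087  0.1896] F [ 0.56 -0.21 -0.38] M [-0.13 -0.04  0.02] w 0.0122 gf 7.9
0.50 t 7.3 tcp [ 0.5183 -0.2133  0.1965] F [-0.37  1.47 -2.59] M [-0.06  0.11 -0.03] w 0.0118 gf 8.1
0.33 t 7.7 tcp [ 0.5314 -0.2187  0.2021] F [-0.28 -0.54 -5.24] M [-0.05  0.09 -0.02] w 0.011 gf 8.3
0.17 t 8.1 tcp [ 0.5449 -0.2241  0.2054] F [-0.01  0.03 -5.84] M [-0.13  0.05 -0.05] w 0.011 gf 8.3
0.00 t 8.5 tcp [ 0.5586 -0.2296  0.2065] F [ 1.5  -0.35 -6.55] M [-0.04  0.14 -0.08] w 0.0114 gf 8.3
```

View pics/s2.png

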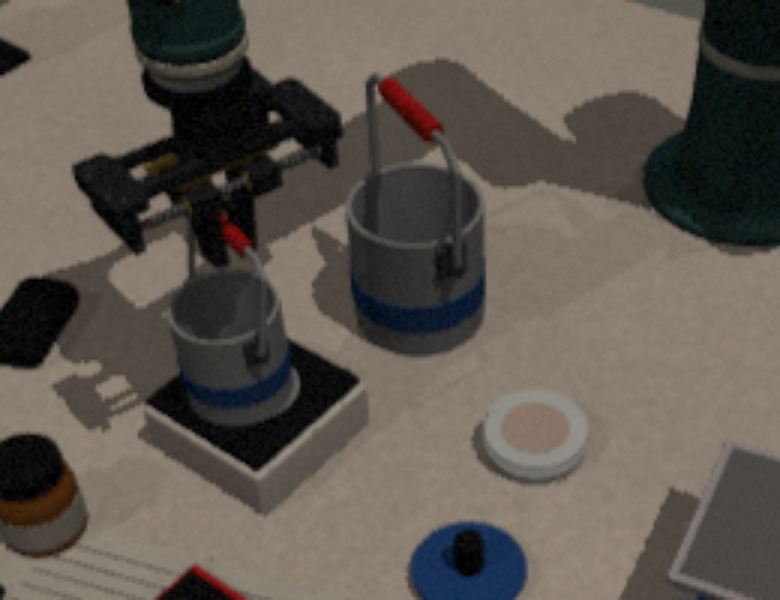

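The picture shows the rim, now at about (228,310), shifted left of its old place with a light sliver under the band, so the can may be slightly tilted or lifted. I'll measure that before going on.

```bash
cat >> m.py <<'E'
def band(c,g,z0,z1,k=None):
    """circle of the points of the can's outer wall at heights z0..z1 around g"""
    P=c["P"].reshape(-1,3); q=P[(np.hypot(P[:,0]-g[0],P[:,1]-g[1])<.058)&(P[:,2]>z0)&(P[:,2]<z1)]
    return q
E
python3 - <<'E'
from m import *
s=cap("scene");t=cap("top")
np.savez("scene1.npz",P=s["P"],im=s["image"]);cv2.imwrite("pics/t2.png",t["image"])
S0=dict(np.load("scene0.npz"))
for nm,P,im in(("before",S0["P"],S0["im"]),("now",s["P"],s["image"])):
    b=hue(im,105,130,120,20); b[:, :130]=0; b[:,225:]=0; b[:105]=0; b[215:]=0
    q=P[b]; q=q[(q[:,2]>.06)&(q[:,2]<.15)]
    print(nm,len(q),q.mean(0),np.percentile(q[:,2],[5,95]))
    # band's 2D outline
    a=np.argwhere(b)[:,::-1]; print(a.min(0),a.max(0),a.mean(0))
    # fit cylinder radius 45 to wall points
    from scipy.optimize import least_squares
    w=P[110:215,140:225].reshape(-1,3); w=w[(np.hypot(w[:,0]-.559,w[:,1]+.229)<.06)&(w[:,2]>.072)&(w[:,2]<.152)&((w-[.559,-.229,0])[:,:2]@np.array(S0["p"][:2]-[.559,-.229])>.01)]
    f=lambda p:(np.hypot(w[:,0]-p[0]-p[2]*(w[:,2]-.1),w[:,1]-p[1]-p[3]*(w[:,2]-.1))-.045)
    r=least_squares(f,[.559,-.229,0,0],loss="soft_l1",f_scale=.002); print("axis at z=.1",r.x[:2],"tilt deg",np.degrees(r.x[2:]),len(w),np.median(abs(r.fun)))
E
```

```text
before 214 [ 0.57838846 -0.20485326  0.09343624] [0.08341632 0.10384781]
[165 133] [224 174] [191.79069767 163.21317829]
axis at z=.1 [ 0.55862662 -0.23032375] tilt deg [-0.80280416  2.05845759] 795 0.0010989031408005986
now 215 [ 0.58613286 -0.20638451  0.1000267 ] [0.08895522 0.11164271]
[161 131] [224 175] [189.05447471 163.35019455]
axis at z=.1 [ 0.56843173 -0.23295297] tilt deg [ 1.39799486 -0.29204146] 816 0.0009420062075697101
```

```bash
python3 - <<'E'
import cv2,numpy as np
o=np.hstack([cv2.resize(np.load(f)["im"][100:215,130:230],None,fx=4,fy=5,interpolation=cv2.INTER_CUBIC) for f in("scene0.npz","scene1.npz")])
cv2.imwrite("pics/cmp.png",cv2.convertScaleAbs(o,alpha=1.8))
E
```

```text
(no output)
```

View pics/cmp.png

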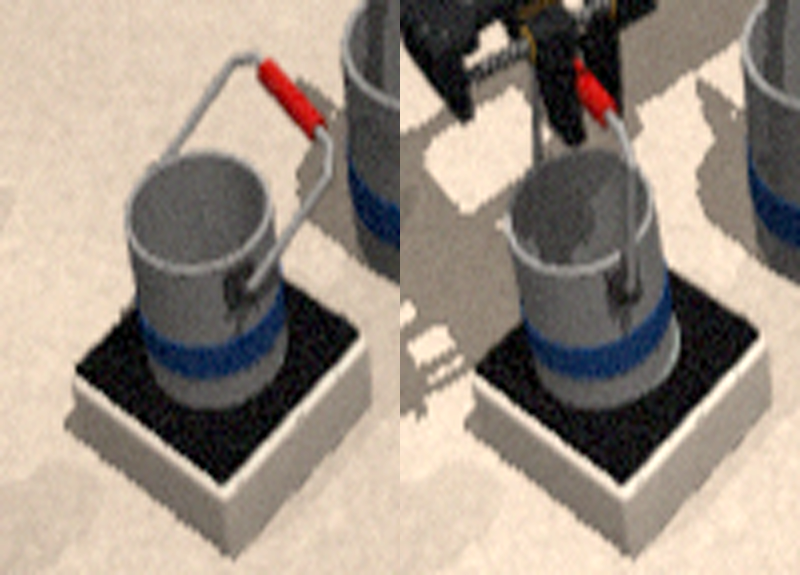

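The can's robot side has been pulled up by the swing: it is tilted about 3° and lifted about 6 mm. With the grip still light I'll press it gently back down flat, then grip firmly and lift.

```bash
cat >> m.py <<'E'
from scipy.optimize import least_squares
def can_axis(s,c,zc):
    """s: scene capture; c: xy guess; zc: underside height -> axis xy at mid, tilt deg (baseline-corrected)"""
    P=s["P"].reshape(-1,3); d=np.array(s["position"][:2])-c; d/=np.linalg.norm(d)
    w=P[(np.hypot(P[:,0]-c[0],P[:,1]-c[1])<.06)&(P[:,2]>zc+.012)&(P[:,2]<zc+.092)&((P[:,:2]-c)@d>.01)]
    f=lambda p:(np.hypot(w[:,0]-p[0]-p[2]*(w[:,2]-zc-.04),w[:,1]-p[1]-p[3]*(w[:,2]-zc-.04))-.045)
    r=least_squares(f,[*c,0,0],loss="soft_l1",f_scale=.002)
    im=s["image"]; b=hue(im,105,130,120,20).ravel(); q=P[b&(np.hypot(P[:,0]-c[0],P[:,1]-c[1])<.06)&(P[:,2]>zc+.01)]
    return r.x[:2].round(4),np.degrees(r.x[2:]).round(2),"band z",np.percentile(q[:,2],[5,50,95]).round(4)
E
python3 - <<'E'
from m import *
c=np.array([.559,-.229])
s=st()
p=s["tool_pos"].copy(); p[:2]=[.5588,-.2297]
for i in range(8):
    p[2]-=.002; manip.move_linear(p,.03); s=st()
    if s["contact_force"][2]>5: break
manip.dwell(.1)
print(can_axis(cap("scene"),c,.0605))
E
```

```text
t 8.6 tcp [ 0.5584 -0.2295  0.2062] F [-0.05  0.18 -6.73] M [-0.05  0.17  0.04] w 0.0116 gf 8.3
 t 8.9 tcp [ 0.5585 -0.2296  0.2038] F [-0.16  0.75 -4.96] M [-0.01  0.25 -0.02] w 0.0114 gf 8.3
 t 9.1 tcp [ 0.5587 -0.2296  0.202 ] F [-0.99  0.3  -4.91] M [ 0.01  0.17 -0.  ] w 0.011 gf 8.3
 t 9.4 tcp [ 0.5587 -0.2297  0.2001] F [-0.03 -0.14 -5.  ] M [-0.09  0.16  0.04] w 0.011 gf 8.3
 t 9.6 tcp [ 0.5592 -0.2297  0.1988] F [-0.45  0.43 -0.92] M [ 0.06  0.19 -0.07] w 0.0114 gf 8.0
 t 9.9 tcp [ 0.5601 -0.2301  0.1983] F [-1.15  1.5   4.83] M [0.07 0.14 0.03] w 0.011 gf 7.5
 t 10.1 tcp [ 0.5605 -0.2304  0.1971] F [-1.69  0.75  7.72] M [0.1  0.22 0.03] w 0.0106 gf 8.0
(array([ 0.5687, -0.2331]), array([-0.39,  0.83]), 'band z', array([0.0847, 0.0945, 0.1039]))
```

```bash
python3 - <<'E'
from m import *
c=np.array([.567,-.233])
p=st()["tool_pos"].copy()
for k in range(3):
    p=p+U*.003; manip.move_linear(p,.03); s=st()
manip.dwell(.1)
t=cap("top");s=cap("scene")
print(can_axis(s,c,.0605))
q=t["P"].reshape(-1,3);q=q[(abs(q[:,2]-.155)<.008)&(np.hypot(*(q[:,:2]-c).T)<.06)];print("rim",circ(q[:,:2]))
q=s["P"].reshape(-1,3);q=q[(abs(q[:,2]-.155)<.008)&(np.hypot(*(q[:,:2]-c).T)<.06)];print("rimS",circ(q[:,:2]))
cv2.imwrite("pics/s3.png",cv2.convertScaleAbs(cv2.resize(s["image"][80:215,120:240],None,fx=4,fy=4,interpolation=cv2.INTER_CUBIC),alpha=1.8))
E
```

```text
t 10.3 tcp [ 0.5605 -0.2304  0.1971] F [-1.86  1.43  8.1 ] M [0.11 0.21 0.05] w 0.0108 gf 8.0
 t 10.6 tcp [ 0.5638 -0.2317  0.1976] F [-0.6  -0.08  4.34] M [0.12 0.21 0.01] w 0.0106 gf 7.9
 t 10.9 tcp [ 0.5666 -0.2329  0.1974] F [-0.18  0.78  4.13] M [-0.    0.16  0.04] w 0.0109 gf 8.0
 t 11.1 tcp [ 0.5693 -0.234   0.1973] F [-0.78  1.06  3.83] M [0.03 0.11 0.07] w 0.0107 gf 8.0
(array([ 0.5687, -0.2331]), array([-0.59,  1.06]), 'band z', array([0.0849, 0.0954, 0.1045]))
rim (array([ 0.57012355, -0.22780488]), np.float64(0.04080371213824099), 73)
rimS (array([ 0.569742  , -0.23164377]), np.float64(0.04310821405239947), 243)
```

View pics/s3.png

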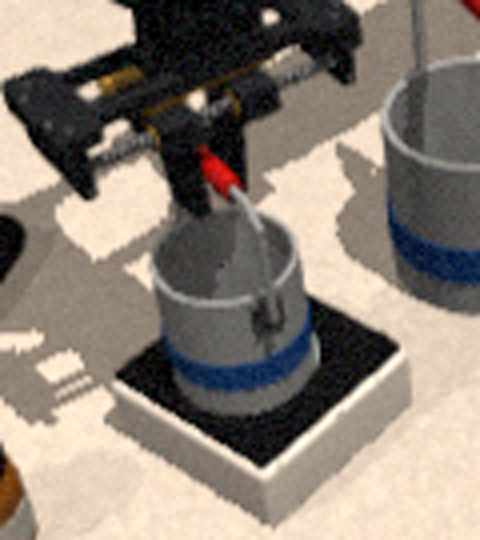

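The can stands back on the base with the bail upright above its axis: the rim is at (0.570, -0.232), the tool is at (0.569, -0.234), and the tilt is about 1° within noise. I'll grip firmly and lift.

```bash
python3 - <<'E'
from m import *
c=np.array([.569,-.233])
manip.set_gripper(0,45); s=st("grip")
p=s["tool_pos"].copy()
for dz,v in((.006,.03),(.03,.06)):
    p[2]+=dz; manip.move_linear(p,v); s=st()
manip.dwell(.2)
s=cap("scene");print(can_axis(s,c,.0605+.033))
cv2.imwrite("pics/s4.png",cv2.convertScaleAbs(cv2.resize(s["image"][60:215,120:240],None,fx=3.8,fy=3.8,interpolation=cv2.INTER_CUBIC),alpha=1.8))
E
```

```text
grip t 11.5 tcp [ 0.569  -0.2338  0.1972] F [-0.01  1.01  4.94] M [0.07 0.03 0.01] w 0.0099 gf 45.0
 t 11.9 tcp [ 0.568  -0.2335  0.2016] F [ 0.13  0.1  -5.45] M [-0.08  0.07  0.02] w 0.0098 gf 45.4
 t 12.6 tcp [ 0.5691 -0.2339  0.2336] F [-0.07 -0.32 -5.  ] M [-0.04  0.08  0.01] w 0.0096 gf 45.4
(array([ 0.5686, -0.2331]), array([-0.44,  0.9 ]), 'band z', array([0.1205, 0.13  , 0.14  ]))
```

View pics/s4.png

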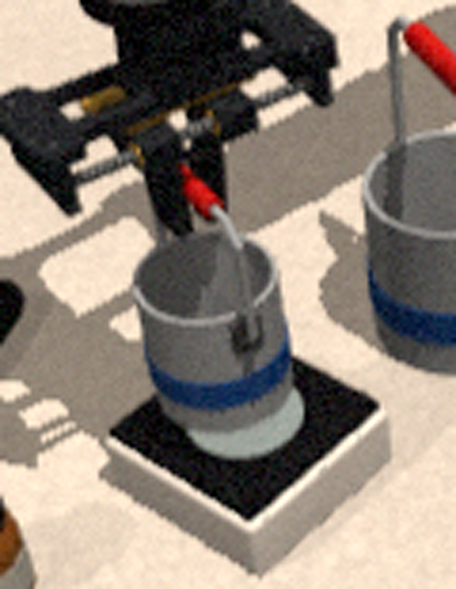

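The can hangs upright and clear of the base, with its rim at about (205,275) in the crop and the lit disc visible below it. I'll carry it to the jack and feel for the plate.

```bash
python3 - <<'E'
from m import *
p=st()["tool_pos"].copy()
p[2]=.300; manip.move_linear(p,.12)
q=np.array([.5098,.2377,.300]); manip.move_linear(q,.16); manip.dwell(.3); st("over")
q[2]=.250; manip.move_linear(q,.08); s0=st("low")
print(can_axis(cap("scene"),q[:2],.250-.137))
f0=s0["contact_force"][2]
for i in range(22):
    q[2]-=.0012; manip.move_linear(q,.02); f=manip.state()["contact_force"][2]
    if f>f0+4: break
st("touch")
E
```

```text
t 12.8 tcp [ 0.5687 -0.2337  0.2326] F [-0.18 -0.37 -4.69] M [-0.1   0.14 -0.01] w 0.0098 gf 45.4
over t 16.9 tcp [0.5098 0.2376 0.3   ] F [-0.91 -0.31 -5.29] M [-0.12  0.09 -0.02] w 0.01 gf 45.4
low t 17.7 tcp [0.51   0.2378 0.2502] F [ 0.17 -0.38 -4.49] M [-0.06  0.15 -0.  ] w 0.0098 gf 45.4
(array([0.511 , 0.2384]), array([-0.65,  1.42]), 'band z', array([0.1369, 0.1471, 0.1563]))
touch t 22.0 tcp [0.5103 0.2378 0.2308] F [-0.94 -0.95  2.43] M [-0.3   0.32 -0.04] w 0.0098 gf 45.1
```

Touchdown felt at about z = 0.094, which agrees with the depth reading. I'll fold the handle with a light grip and a slight downward force so the can can't tip.

```bash
python3 - <<'E'
from m import *
c=np.array([.511,.2382])
manip.set_gripper(.03); s=st("open")
print(can_axis(cap("scene"),c,.094))
p=s["tool_pos"].copy(); p[2]+=.009; manip.move_linear(p,.05)
manip.set_gripper(0,4); s=st("regrip"); p=s["tool_pos"].copy()
h=np.array([p[0],p[1],.094+.08]); off=p[2]-(h[2]+.085)  # tcp z minus sleeve z
for th in np.arange(.08,.57,.08):
    q=sleeve(h,th); q[2]+=off; manip.move_linear(q,.04); s=manip.state(); f=s["contact_force"]
    print(round(th,2),f.round(1),round(off,4),s["tool_pos"].round(4))
    off-=np.clip(.0006*(4-f[2]),-.0015,.0025)
print("th",th,"off",off,"h",h)
s=cap("scene");print(can_axis(s,c,.094))
cv2.imwrite("pics/s5.png",cv2.convertScaleAbs(cv2.resize(s["image"][120:290,290:440],None,fx=3.5,fy=3.5,interpolation=cv2.INTER_CUBIC),alpha=1.8))
E
```

```text
open t 22.5 tcp [0.5098 0.2377 0.2295] F [ 0.33 -0.33 -0.45] M [-0.11  0.09  0.05] w 0.03 gf 0.0
(array([0.5109, 0.2381]), array([-0.4 ,  1.55]), 'band z', array([0.1178, 0.1277, 0.1377]))
regrip t 23.2 tcp [0.5097 0.2377 0.2384] F [0.02 0.2  0.69] M [-0.13  0.1  -0.05] w 0.0132 gf 3.9
0.08 [ 0.2 -0.1 -3. ] -0.0206 [0.5029 0.2403 0.2376]
0.16 [-0.5 -0.1  3.8] -0.0231 [0.4968 0.2431 0.2354]
0.24 [-1.6  0.9  2. ] -0.0233 [0.4905 0.2457 0.2333]
0.32 [-2.1  1.4  4.6] -0.0245 [0.4845 0.2481 0.2302]
0.4 [ 0.9  1.3 -0.6] -0.0241 [0.4785 0.2501 0.2274]
0.48 [-2.   1.8  3.4] -0.0266 [0.4727 0.2526 0.2226]
0.56 [-2.   1.6  2.1] -0.0269 [0.4674 0.2547 0.2186]
th 0.5599999999999999 off -0.0280704872100698 h [0.50970213 0.23769752 0.174     ]
(array([0.5109, 0.2382]), array([-0.46,  1.72]), 'band z', array([0.1178, 0.1273, 0.1381]))
```

View pics/s5.png

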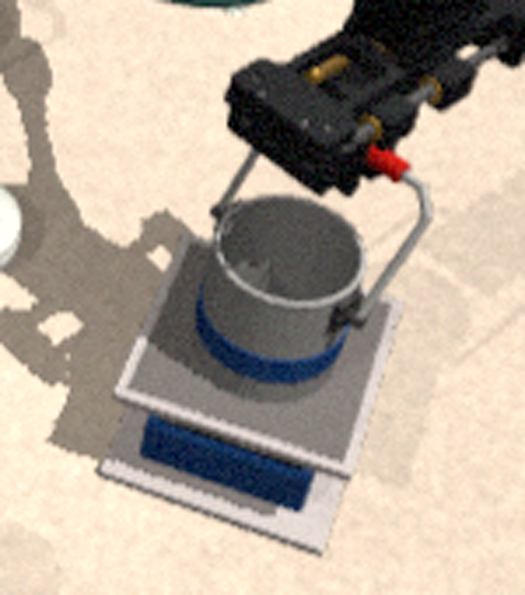

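The can hasn't moved: its axis is still at (0.511, 0.238). The handle is at about 0.55 rad with the sleeve at (388,163) in the crop, so I'll fold it the rest of the way.

```bash
python3 - <<'E'
from m import *
c=np.array([.511,.2382]); h=np.array([.5097,.2377,.174]); off=-.028
for th in np.linspace(.64,1.26,8):
    q=sleeve(h,th); q[2]+=off; manip.move_linear(q,.045); s=manip.state(); f=s["contact_force"]
    print(round(th,2),f.round(1),round(off,4),s["tool_pos"].round(4))
    if abs(f).max()>15: print("STOP");break
    off=np.clip(off-np.clip(.0006*(2-f[2]),-.0015,.002),-.030,-.018)
manip.set_gripper(.022); s=st("open")
p=s["tool_pos"].copy(); p[2]+=.02; manip.move_linear(p,.06); p[2]+=.1; manip.move_linear(p,.2); st("up")
# off to the lid: look down at it with the wrist raised
L=np.array([.602,.010])
r,_=rot(0,np.radians(0)); manip.set_gripper(.06,20)
manip.move_pose([.602,.010,.17],r); st("over lid")
s=cap("scene"); print(can_axis(s,c,.094)); T=cap("top")
ct=s["image"]; P=s["P"]; red=(hue(ct,0,10,120)|hue(ct,170,180,120)); q=P[red]; q=q[(np.hypot(*(q[:,:2]-c).T)<.12)&(q[:,2]>.12)]; print("sleeve",len(q),np.median(q,0))
q=P.reshape(-1,3);q=q[(abs(q[:,2]-.189)<.008)&(np.hypot(*(q[:,:2]-c).T)<.055)];print("rimS",circ(q[:,:2]))
q=T["P"].reshape(-1,3);q=q[(abs(q[:,2]-.189)<.008)&(np.hypot(*(q[:,:2]-c).T)<.055)];print("rimT",circ(q[:,:2]))
w=cams.capture("wrist"); np.savez("w.npz",im=w["image"],z=w["z_map"],K=w["intrinsics"],T=w["T_tool_cam"],p=manip.state()["tool_pos"],r=manip.state()["tcp_rot"])
o=np.hstack([cv2.resize(s["image"][120:290,290:440],(400,453),interpolation=cv2.INTER_CUBIC),cv2.resize(w["image"],(400,300))[:,:]]) if 0 else None
a=cv2.resize(s["image"][120:290,290:440],(388,440)); b=cv2.resize(w["image"],(400,300)); b=cv2.copyMakeBorder(b,0,140,0,0,cv2.BORDER_CONSTANT)
cv2.imwrite("pics/s6.png",cv2.convertScaleAbs(np.hstack([a,b]),alpha=1.6))
E
```

```text
0.64 [-3.7  1.1  3.5] -0.028 [0.462  0.2568 0.2138]
0.73 [ 1.3  0.9 -0.7] -0.0271 [0.4571 0.2587 0.2096]
0.82 [-1.6  1.   0.7] -0.0287 [0.4516 0.261  0.2029]
0.91 [-1.9  1.8  0.3] -0.0295 [0.4473 0.2628 0.1965]
0.99 [-1.5  1.1  0.4] -0.03 [0.4433 0.2643 0.1898]
1.08 [-0.3  0.7 -0.5] -0.03 [0.44   0.2657 0.1833]
1.17 [ 0.5 -0.1 -0.8] -0.03 [0.437  0.2669 0.1766]
1.26 [-0.4  0.6 -0.4] -0.03 [0.4345 0.2679 0.1695]
open t 28.6 tcp [0.4347 0.268  0.1701] F [ 0.49 -0.67  0.09] M [-0.09  0.12  0.05] w 0.0221 gf 0.0
up t 29.7 tcp [0.4342 0.2678 0.289 ] F [-0.05 -0.13 -0.3 ] M [-0.07  0.03 -0.  ] w 0.0221 gf 0.0
over lid t 31.6 tcp [0.6021 0.0107 0.1705] F [-0.97  0.79 -0.1 ] M [-0.08  0.1  -0.  ] w 0.0601 gf 0.0
(array([0.5104, 0.239 ]), array([-0.65,  2.08]), 'band z', array([0.1184, 0.1282, 0.1374]))
sleeve 172 [0.43903438 0.26934952 0.20387111]
rimS (array([0.5118864 , 0.23897152]), np.float64(0.04283098734135615), 370)
rimT (array([0.50968569, 0.23892706]), np.float64(0.04283972349589997), 221)
```

View pics/s6.png

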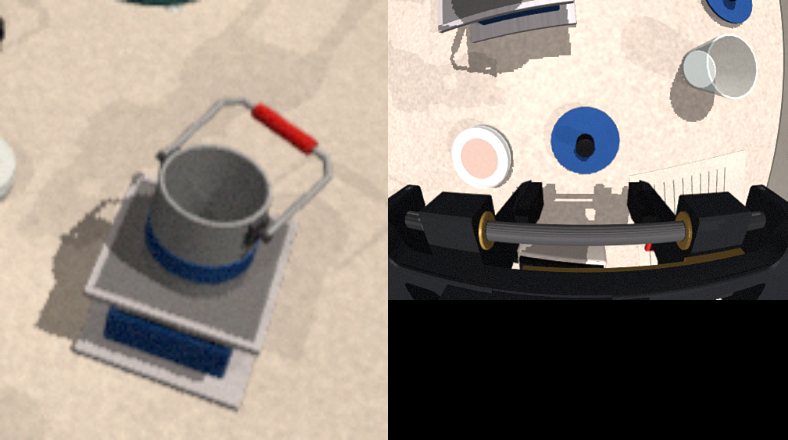

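The handle is folded to about 1.25 rad, with the sleeve at z ≈ 0.20 and at (285,128) in the crop. The can stands in the middle of the jack plate, and the wrist view shows the lid at (585,140) ahead of the fingers. I'll refine the lid position from the wrist image and then grasp it.

```bash
python3 - <<'E'
from m import *
d=np.load("w.npz"); im,K,T=d["im"],d["K"],d["T"]
b=hue(im,105,130,120,30).astype(np.uint8); n,l,s,cc=cv2.connectedComponentsWithStats(b)
i=min([i for i in range(1,n) if s[i,4]>300],key=lambda i:np.hypot(*(cc[i]-[197*1.28,140*1.28]))); print(s[i],cc[i])
con=max(cv2.findContours((l==i).astype(np.uint8),cv2.RETR_EXTERNAL,cv2.CHAIN_APPROX_NONE)[0],key=len)
px=cv2.convexHull(con)[:,0].astype(float)
m=con[:,0].astype(float); a=(m-[K[0,2],K[1,2]])/[K[0,0],K[1,1]]; t=np.hypot(*a.T)
v=np.c_[a/t[:,None]*np.sin(t)[:,None],np.cos(t)]
Rt=R.from_rotvec(d["r"]).as_matrix(); o=Rt@T[:3,3]+d["p"]; V=v@(Rt@T[:3,:3]).T
w=o+V*((.012-o[2])/V[:,2])[:,None]
lc,r,k=circ(w[:,:2]); print("lid wrist",lc,r,k)
ref=np.array([.6023,.0100])
if np.hypot(*(lc-ref))>.006 or abs(r-.047)>.004: raise SystemExit("mismatch")
g=(lc+ref)/2; r0,_=rot(0,0.)
manip.move_linear([*g,.10],.15); manip.move_linear([*g,.030],.12); manip.move_linear([*g,.0175],.04); st("at")
manip.set_gripper(0,25); st("grip")
manip.move_linear([*g,.03],.05); manip.move_linear([*g,.29],.2); s=st("up")
d=cap("scene"); print("lifted")
q=d["P"].reshape(-1,3); q=q[hue(d["image"],105,130,120,20).ravel()]; q=q[(np.hypot(*(q[:,:2]-g).T)<.07)&(q[:,2]>.2)]; print(len(q),q.mean(0) if len(q) else 0,np.percentile(q[:,2],[5,95]), (q.min(0)+q.max(0))/2, np.ptp(q,axis=0))
E
```

```text
[ 209  137   87   85 5239] [251.99370109 178.45619393]
lid wrist [0.60214737 0.01042102] 0.04580780156786992 243
at t 33.6 tcp [0.6019 0.0102 0.0172] F [ 0.68 -0.59 -0.76] M [-0.09  0.08 -0.02] w 0.06 gf 0.0
grip t 34.2 tcp [0.6023 0.0102 0.0176] F [-0.71 -0.03  0.25] M [-0.08  0.07  0.01] w 0.0234 gf 25.0
up t 36.1 tcp [0.6014 0.0102 0.2883] F [-0.22  0.84 -0.59] M [-0.05  0.05  0.02] w 0.023 gf 25.0
lifted
705 [0.6135502  0.02529229 0.28644357] [0.28273403 0.28696511] [0.60335563 0.01412859 0.42747427] [0.09051666 0.08584496 0.29760502]
```

```bash
python3 - <<'E'
from m import *
g=np.array([.5108,.2386])
manip.move_linear([*g,.29],.18); manip.move_linear([*g,.215],.12); manip.dwell(.1); s=st("above")
f0=s["contact_force"][2]; z=.215
while z>.194:
    z-=.0012; manip.move_linear([*g,z],.025); s=manip.state()
    if s["contact_force"][2]>f0+5: break
st("touch")
E
```

```text
above t 38.5 tcp [0.5117 0.2389 0.2163] F [ 0.08  0.3  -1.18] M [-0.1   0.06  0.03] w 0.023 gf 25.0
touch t 42.3 tcp [0.5109 0.2386 0.198 ] F [-2.73 -2.2   6.12] M [-0.23  0.51  0.06] w 0.0233 gf 25.0
```

Contact came at TCP z = 0.198, and 0.1975 was expected for a fully seated lid. I'll release, retreat and check.

```bash
python3 - <<'E'
from m import *
c=np.array([.511,.2388])
manip.set_gripper(.05); s=st("open"); p=s["tool_pos"].copy(); p[2]+=.07; manip.move_linear(p,.12)
p[2]=.30; manip.move_linear(p,.2); r,_=rot(0,0.); manip.move_pose([.60,-.03,.32],r); st()
s=cap("scene");t=cap("top")
for n,d in(("S",s),("T",t)):
    P=d["P"].reshape(-1,3); b=hue(d["image"],105,130,120,20).ravel()&(np.hypot(*(P[:,:2]-c).T)<.06)&(P[:,2]>.18)
    q=P[b&(P[:,2]<.205)]; A=np.c_[q[:,:2]-c,np.ones(len(q))]; k=np.linalg.lstsq(A,q[:,2],rcond=None)[0]
    print(n,len(q),"flange z",k[2],"slope deg",np.degrees(k[:2]),"mid",(q.min(0)+q.max(0))/2,np.ptp(q,axis=0))
    K=P[(np.hypot(*(P[:,:2]-c).T)<.03)&(P[:,2]>.225)]; print("knob top",K.mean(0),K[:,2].max())
print(can_axis(s,c,.094))
cv2.imwrite("pics/s7.png",cv2.convertScaleAbs(np.hstack([cv2.resize(s["image"][120:290,290:440],(388,440)),cv2.resize(t["image"][180:270,130:220],(400,440))]),alpha=1.6))
E
```

```text
open t 42.9 tcp [0.5108 0.2386 0.1968] F [-0.17  0.34  0.39] M [-0.07  0.1   0.03] w 0.0499 gf 0.0
 t 45.0 tcp [ 0.5996 -0.0291  0.3193] F [-0.58  0.09  0.1 ] M [-0.08  0.06  0.02] w 0.05 gf 0.0
S 1002 flange z 0.19461755028217473 slope deg [-0.53255801 -0.19824965] mid [0.51270249 0.23822814 0.19263193] [0.09142055 0.09190231 0.02310076]
knob top [0.51283199 0.23856148 0.22832121] 0.2315102311267666
T 936 flange z 0.19522802191196995 slope deg [0.11720271 0.02806797] mid [0.50946104 0.23832562 0.1923467 ] [0.09066551 0.0906713  0.01871529]
knob top [0.51020276 0.23883359 0.22916791] 0.23305372410280134
(array([0.5103, 0.2389]), array([-0.67,  2.64]), 'band z', array([0.1227, 0.1943, 0.1967]))
```

View pics/s7.png

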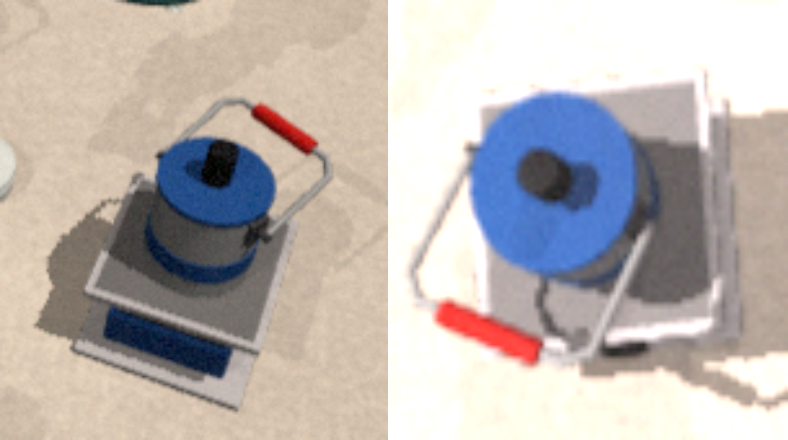

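The lid sits level with its flange top at z = 0.195, as expected for fully seated. It is within about 1 mm of the can's axis, the handle is folded, and the can is mid-plate.

```bash
python3 -c "
from h import *
print(order.close_job())"
```

```text
the job is handed in; nothing more can be done
None
```

The job is handed in at about 45 s on the robot's clock, with the canister upright mid-plate on the jack, its handle folded and the blue lid fully seated; during the first swing it tipped about 3° on the light base before I pressed it flat again.

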